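Rock a seized tube adapter out of its seat

ROBOT

A 7-joint arm with a two-finger parallel gripper is mounted at the origin on the work surface. World frame = base frame: x ahead of the robot, y to its left, z up, the work surface at z = 0. Lengths are in m, angles in rad, forces in N, time in s.
With the tool pointing down it reaches from about 0.4 to 0.85 m from the base axis. Payload 4.5 kg.
Tool frame: the origin (TCP) lies on the centre line of the jaws, within the pads' length; the fingertips stand r.tip_extent ahead of it and the grasp point (between the pads) is the TCP (r.tip_extent is the distance from the TCP to the fingertips, in m); z points along the fingers, y is the line along which they close (so a half turn about z gives the same grasp; the last joint's range is limited). The gripper opens to 88 mm and grips with 3 to 60 N. Pads are 18 mm wide; open, the fingers measure 123 mm over their backs; the gripper's body (75 mm by 187 mm) begins 45 mm behind the grasp point.
Start: joints at [1.173, 0.689, -0.195, 1.565, 0.157, 0.902, -0.215], TCP at [0.262, -0.568, 0.258] pointing down, gripper open.
Joint ranges: [-3.01, 3.01], [-0.46, 2.08], [-1.47, 1.51], [0.13, 2.56], [-1, 4.14], [0.04, 2.09], [-2.66, 2.66]. Speed limits (rad/s): [2.57, 2.57, 3.14, 3.14, 3.14, 3.14, 3.14].

INTERFACE

Orientations are given as a unit quaternion [x, y, z, w].
In Python, from plant import sensors, vision, finish_job, r gives the robot as it stands. The module is installed in compiled form; this text tells all that it offers.
- The arm moves only by the tool step_arm, never from a script. Its argument "steps" is a list of rows, each a list of 2 entries, a list of its own where there are three numbers: the shift along the tool's x, y, z in cm, then the turn, a rotation vector about the tool's x, y, z in degrees. A call has 1 to 12 rows; each row shifts and turns the commanded pose from where the row before left it, along the tool's axes as they then stand; what a row does not reach is not made up. A row lasts 1/8 s, in which the tool goes at most 62.5 mm and 10.7 degrees, less where a joint would pass 70% of its speed; a pose out of reach is approached as far as the arm can. A call with a gripper value outside its range is refused whole. "claw" is the opening, from -1 (shut) to 1 (fully open), set as the call begins (left out, the last holds). The fingers move at their own pace and stop on an object; "grip_force" is the grip in N (left out, the last holds). Time passes only in rows, so rows that do not move let the fingers close. It gives the time, the measured TCP pose, the force, the opening and the grip force at its end, in the units of the state.
- sensors.get_state(): the state, without advancing time (a new reading comes with each control period).
- vision.snapshot(name): name is "scene" or "top" or "wrist"; returns a dict with "img" (384x512x3 uint8, red, green, blue), "fx", "fy", "cx", "cy" (pixels), "k1" (the pictures are not rectified: a ray, as slopes to the right and down, at radius r is drawn at 1 + k1 r^2 times it, then the intrinsics apply), "position" and "rotation" of the camera in the world. Camera axes: x right, y down, z forward; pixel columns grow to the right and rows downward; lengths in m; the calibration is good to about 2 mm. A picture is of the moment at which its call begins. There is no depth.
- finish_job(): hands the job in; it is judged then, once.
The state is a dict: "clock": time; "q": joint angles; "qd": joint speeds; "joint_torque": joint torques, N m; "tool_pos": TCP position; "eef_rot": TCP orientation; "contact_force": force on the tool from outside, world axes, zero at the start; "moment": the same for the moment, N m; "opening": opening from 0.0 (shut) to 1.0 (fully open); "finger_force": force on a finger pad.
Only numpy, scipy, OpenCV 4.12 (cv2) and the standard library are available. Lean on these libraries where they do the work, as an engineer would, in place of code of your own. Each camera call takes 0.05 s, during which the arm holds its last target. There are 200 camera calls.

TASK

The red disc marks the seat whose white tube adapter block is due for changing: rock that block side to side, towards its two shoulders, until the keepers let go of it, then draw it up out of its seat. Finish while still holding it in the gripper, upright and still, straight above its seat with its foot one to three centimetres clear above the shoulders. Leave the block in the green-marked seat and the bottle, jar and tube stand as they are.

Things in the scene. Friction and masses are not known exactly. Their poses are not given: they have to be found in the camera images.
- seat_a: fixed seat A (on the robot's left): grey plate 120 (x) x 110 (y) x 14 mm with a pocket 26 x 22 mm at its centre, floor 6 mm above the table; grey shoulders 27 to 50 mm from the centre on its +y and -y sides, 44 mm long in x, tops at 50 mm. Open on the x sides. Origin: centre of the underside, at table height. The block stands square in the pocket and is rocked along the seat's y axis.
- seat_b: fixed seat B (on the robot's right): grey plate 120 (x) x 110 (y) x 14 mm with a pocket 26 x 22 mm at its centre, floor 6 mm above the table; grey shoulders 27 to 50 mm from the centre on its +y and -y sides, 44 mm long in x, tops at 50 mm. Open on the x sides. Origin: centre of the underside, at table height. The block stands square in the pocket and is rocked along the seat's y axis.
- block_a_mid (a point): centre of the loose white block in seat A, axes as the seat's at the start. 28 x 28 x 90 mm tall, about 110 g, yellow band, dark bore on top. Lowest 12 mm: spigot 24 (x) x 18 (y) mm, 2 mm play in y. Both y sides have a groove 5 mm deep, 28 to 43 mm up, where the keepers lock it against a straight pull; the x faces are plain, free to grip. Seated: centre 51, top 96 mm above the table.
- block_b_mid (a point): centre of the loose white block in seat B, axes as the seat's at the start. 28 x 28 x 90 mm tall, about 110 g, yellow band, dark bore on top. Lowest 12 mm: spigot 24 (x) x 18 (y) mm, 2 mm play in y. Both y sides have a groove 5 mm deep, 28 to 43 mm up, where the keepers lock it against a straight pull; the x faces are plain, free to grip. Seated: centre 51, top 96 mm above the table.
- keeper_a_left (a joint): blue sliding keeper in seat A's +y shoulder, 39 to 45 mm above the table, tip in the block's groove. Value (m): how far it is pushed outwards; 0 = at the groove's bottom, stop at 0.007, starts near 0.001. No spring: 10 N friction, stays put. Leaning the block 0.17 rad this way pushes it to about 0.005, 0.23 rad to the stop. The block passes when the seat's two values total over 0.010; easily with both over 0.0055.
- keeper_a_right (a joint): blue sliding keeper in seat A's -y shoulder, 39 to 45 mm above the table, tip in the block's groove. Value (m): how far it is pushed outwards; 0 = at the groove's bottom, stop at 0.007, starts near 0.001. No spring: 10 N friction, stays put. Leaning the block 0.17 rad this way pushes it to about 0.005, 0.23 rad to the stop. The block passes when the seat's two values total over 0.010; easily with both over 0.0055.
- keeper_b_left (a joint): blue sliding keeper in seat B's +y shoulder, 39 to 45 mm above the table, tip in the block's groove. Value (m): how far it is pushed outwards; 0 = at the groove's bottom, stop at 0.007, starts near 0.001. No spring: 10 N friction, stays put. Leaning the block 0.17 rad this way pushes it to about 0.005, 0.23 rad to the stop. The block passes when the seat's two values total over 0.010; easily with both over 0.0055.
- keeper_b_right (a joint): blue sliding keeper in seat B's -y shoulder, 39 to 45 mm above the table, tip in the block's groove. Value (m): how far it is pushed outwards; 0 = at the groove's bottom, stop at 0.007, starts near 0.001. No spring: 10 N friction, stays put. Leaning the block 0.17 rad this way pushes it to about 0.005, 0.23 rad to the stop. The block passes when the seat's two values total over 0.010; easily with both over 0.0055.
- tag_red_top (a point): top centre of the red marker disc, 22 mm across and 8 mm high, fixed on the base plate of the seat to be served, 45 mm from that seat's centre on its +x side
- tag_green_top (a point): top centre of the green marker disc, same size and placing, on the other seat
- reagent_bottle: amber reagent bottle, 48 mm across, 90 mm tall, loose; origin at the centre of its underside; a bystander
- control_jar: white jar with yellow cap, 52 mm across, 60 mm tall, loose; origin at the centre of its underside; a bystander
- tube_stand: blue stand 40 x 90 x 35 mm with three capped tubes, 82 mm tall in all, loose; origin at the centre of its underside; a bystander
Not all that is in view belongs to the job. Leave any pink look-alike of the seat_b alone.

How it is judged:
By the outcome, as a careful person would: the job done as asked, in the order asked, and still so for the second after the job is handed in, while the arm keeps its last pose, push and grip.
It also fails if it takes over 42 s, if anything falls off the work surface, if the arm or the gripper's body presses on something with over 40 N, if the wrist force passes 120 N, or if a joint passes its speed limit or range.

## Working session

There is one attempt and no reset: what is moved stays moved. The work goes in short steps, Python scripts to look and compute and a tool call to move; the robot and the scene stay as the last step left them, time stands still between calls to the robot, and variables do not carry over. Pictures are saved under pics/ and viewed, at most 10 in all, crops included, and the job is handed in when it is done.

Besides the shell and the picture viewer there is one more tool, called after ">>>" in YAML: its name, and indented under it one key for each argument. step_arm: Moves the arm, as the interface text tells. Its arguments: {"type":"object","properties":{"steps":{"type":"array"},"claw":{"type":"number"},"grip_force":{"type":"number"}},"required":["steps"]}

```bash
mkdir -p pics
cat > h.py <<'E'
import numpy as np, cv2
from plant import sensors, vision, finish_job, r
from scipy.spatial.transform import Rotation as R
def snap(n,f):
    s=vision.snapshot(n); cv2.imwrite('pics/'+f,cv2.cvtColor(s['img'],cv2.COLOR_RGB2BGR)); return s
def ray(s,u,v):
    K=np.array([[s['fx'],0,s['cx']],[0,s['fy'],s['cy']],[0,0,1.]])
    p=cv2.undistortPoints(np.array([[[u,v]]],float),K,np.array([s['k1'],0,0,0.]))[0,0]
    M=np.array(s['rotation']); M=M if M.shape==(3,3) else R.from_quat(M).as_matrix()
    return np.array(s['position']),M@np.array([p[0],p[1],1.])
def onz(s,u,v,z):
    o,d=ray(s,u,v); return o+d*(z-o[2])/d[2]
def blobs(s,lo,hi,amin=30):
    h=cv2.cvtColor(s['img'],cv2.COLOR_RGB2HSV); m=cv2.inRange(h,np.array(lo),np.array(hi))
    n,l,st,c=cv2.connectedComponentsWithStats(m)
    return [(c[i].round(1),st[i].tolist()) for i in range(1,n) if st[i][4]>amin]
E
python3 - <<'E'
from h import *
a=snap('top','top.png');b=snap('scene','scene.png')
cv2.imwrite('pics/both.png',cv2.resize(np.hstack([cv2.imread('pics/top.png'),cv2.imread('pics/scene.png')]),(800,300)))
for n,s in(('top',a),('scene',b)):
  print(n,s['position'],s['fx'],s['k1'])
  for k,lo,hi in(('red',(0,150,90),(6,255,255)),('red2',(174,150,90),(180,255,255)),('green',(45,110,60),(85,255,255)),('yel',(22,130,120),(35,255,255)),('blue',(100,130,60),(125,255,255)),('pink',(140,40,90),(173,255,255))):
    for c,st in blobs(s,lo,hi,15): print(k,c,st, onz(s,*c,.022).round(3))
st=sensors.get_state();print(r.tip_extent,{k:np.round(v,3) for k,v in st.items()})
E
```

```text
top [0.40585314 0.00092543 0.8612484 ] 350.99077144603655 -0.033443755200322785
red [251.6  92.2] [249, 90, 6, 6, 25] [0.815 0.028 0.022]
red [273.5  97.8] [271, 96, 6, 5, 22] [ 0.801 -0.028  0.022]
red [221.7 196.6] [218, 193, 9, 8, 53] [0.543 0.095 0.022]
green [296.8 191. ] [293, 187, 9, 9, 61] [ 0.56  -0.087  0.022]
yel [404.4 236.2] [395, 227, 20, 20, 300] [ 0.454 -0.343  0.022]
blue [263.2 106. ] [244, 95, 37, 21, 343] [ 0.778 -0.002  0.022]
blue [339.2 102.8] [335, 99, 10, 9, 54] [ 0.79  -0.196  0.022]
blue [328.3 110.1] [325, 107, 8, 8, 37] [ 0.77  -0.168  0.022]
blue [393.8 164.4] [390, 160, 9, 9, 61] [ 0.63  -0.327  0.022]
blue [380.2 168. ] [377, 165, 7, 7, 40] [ 0.62  -0.292  0.022]
blue [297.5 210. ] [294, 206, 8, 9, 43] [ 0.513 -0.088  0.022]
blue [225.7 215. ] [223, 211, 6, 9, 47] [0.498 0.084 0.022]
blue [401.2 303.6] [397, 299, 9, 10, 57] [ 0.299 -0.328  0.022]
blue [386.6 308.7] [383, 304, 8, 10, 56] [ 0.287 -0.294  0.022]
pink [332.2 112. ] [301, 83, 62, 59, 1513] [ 0.765 -0.177  0.022]
pink [383.5 169.8] [354, 141, 58, 57, 1667] [ 0.616 -0.3    0.022]
pink [382.7 
[... 1369 characters left out ...]
0.344 -0.287  0.022]
pink [114.4 243. ] [87, 218, 54, 49, 1294] [ 0.636 -0.295  0.022]
pink [156.7 301. ] [119, 265, 78, 71, 2164] [ 0.782 -0.173  0.022]
0.019 {'clock': np.float64(0.1), 'q': array([ 1.173,  0.69 , -0.195,  1.566,  0.157,  0.903, -0.215]), 'qd': array([ 0.   , -0.002,  0.001, -0.002, -0.   , -0.002,  0.001]), 'joint_torque': array([-4.0000e-03, -5.2850e+01, -1.2720e+00, -1.5384e+01, -5.3000e-02,
        2.0000e-03,  0.0000e+00]), 'tool_pos': array([ 0.261, -0.567,  0.257]), 'eef_rot': array([ 0.977,  0.214, -0.   , -0.001]), 'contact_force': array([0.568, 0.385, 0.674]), 'moment': array([ 0.033, -0.01 , -0.001]), 'finger_force': np.float64(0.0), 'opening': np.float64(0.995)}
```

View pics/top.png

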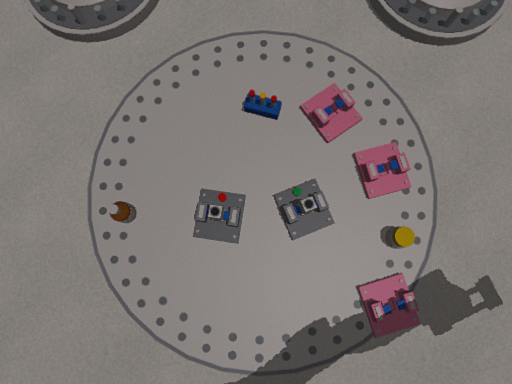

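View pics/scene.png

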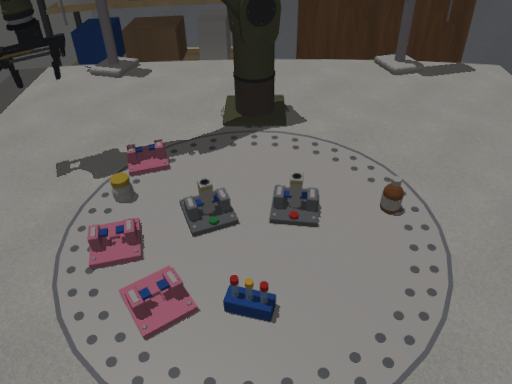

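Candidates for the red disc are top (222,197) and the two red tube caps at (252,92) and (273,98), which sit on the blue stand. Only (222,197) lies on a grey base plate, which is the left one, seat A. I'll confirm it in a crop and measure the seat's pose.

Run:
```python
from h import *
a=snap('top','t2.png');b=snap('scene','s2.png')
ia=cv2.imread('pics/t2.png');ib=cv2.imread('pics/s2.png')
cv2.imwrite('pics/crop.png',np.hstack([cv2.resize(ia[175:255,180:260],(400,400),interpolation=2),cv2.resize(ib[160:240,255:335],(400,400),interpolation=2)]))
g=cv2.cvtColor(a['img'],cv2.COLOR_RGB2HSV)
m=cv2.inRange(g,(0,0,0),(180,255,115)); w=np.zeros_like(m); w[183:250,185:255]=m[183:250,185:255]
w=cv2.morphologyEx(w,cv2.MORPH_CLOSE,np.ones((9,9)))
c=max(cv2.findContours(w,0,1)[0],key=cv2.contourArea)
box=cv2.boxPoints(cv2.minAreaRect(c)); P=np.array([onz(a,*p,.014) for p in box]);print(box,P.round(4),P.mean(0))
for i in range(4):
  d=P[(i+1)%4]-P[i];print(np.linalg.norm(d),np.degrees(np.arctan2(d[1],d[0])))
for n,s,x0,x1,y0,y1 in(('top',a,207,224,202,220),('sc',b,288,306,170,184)):
  v=s['img'].max(2)[y0:y1,x0:x1]; mm=(v<70).astype(np.uint8)
  k,l,st,cc=cv2.connectedComponentsWithStats(mm)
  for i in range(1,k):
    if st[i][4]>8: q=cc[i]+[x0,y0];print(n,'dark',q,st[i],onz(s,*q,.096))
print('tag',onz(a,221.7,196.6,.022),onz(b,293.5,214.1,.022))
```

```text
[[190.66258 236.24939]
 [198.03423 187.10513]
 [245.5648  194.23471]
 [238.19316 243.37897]] [[0.4465 0.1677 0.014 ]
 [0.5672 0.1553 0.014 ]
 [0.5512 0.0377 0.014 ]
 [0.4316 0.0527 0.014 ]] [0.49913429 0.10336146 0.014     ]
0.12130888012265795 -5.855268133142609
0.11866424195505157 -97.75342738693587
0.12057294448873354 172.8524836773241
0.11592314363004116 82.58074786976863
top dark [207.47368421 208.10526316] [ 0  2  3 11 19] [0.50485896 0.11737153 0.096     ]
top dark [214.5 211. ] [ 4  5  8  9 58] [0.49870082 0.10163145 0.096     ]
top dark [216.72 217.52] [ 3 10 13  8 25] [0.48441021 0.09622515 0.096     ]
sc dark [296.45454545 175.81818182] [ 5  4  8  5 33] [0.49947541 0.10043526 0.096     ]
tag [0.54311545 0.09517912 0.022     ] [0.54584895 0.09424004 0.022     ]
```

View pics/crop.png

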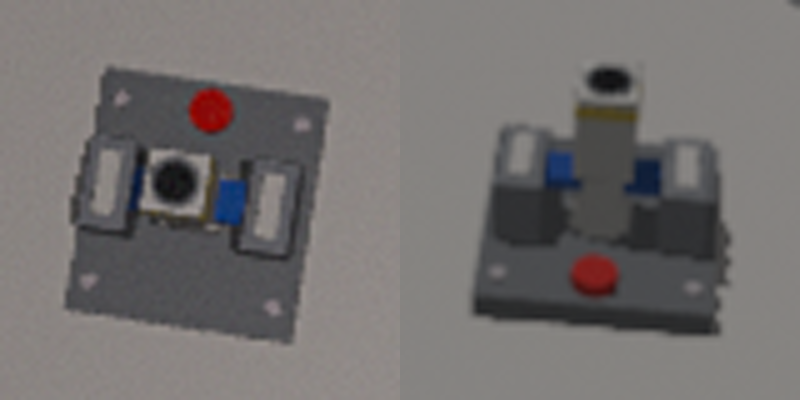

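The crop shows the red disc at (222,197) on the left grey plate. Seat A's white block has its bore at (214.5,211), with blue keepers either side towards the two shoulders. The pink look-alikes hold no block. Seat centre is about (0.499, 0.101), yaw about −7.3°, and the tag distance of about 45 mm matches the description.

```bash
cat > rel.py <<'E'
from h import *
def rel(p,yaw=None):
    s=sensors.get_state(); M=R.from_quat(s['eef_rot']); print('pos',s['tool_pos'].round(4),'axes x',M.as_matrix()[:,0].round(3),'y',M.as_matrix()[:,1].round(3),'z',M.as_matrix()[:,2].round(4),'F',s['contact_force'].round(1),'t',s['clock'])
    print('shift cm',(M.inv().apply(np.array(p)-s['tool_pos'])*100).round(2))
    if yaw is not None:
        for k in(0,180):
            a=np.radians(yaw+k); y=np.array([np.cos(a),np.sin(a),0]); z=np.array([0,0,-1.]); T=R.from_matrix(np.c_[np.cross(y,z),y,z])
            print('turn deg',(M.inv()*T).as_rotvec(degrees=True).round(2))
E
python3 -c "
from rel import *
rel([.45,-.3,.23],-7.3);rel([.499,.101,.20],-7.3)"
```

```text
pos [ 0.2614 -0.5673  0.2572] axes x [ 0.908  0.419 -0.   ] y [ 0.419 -0.908 -0.001] z [-5.e-04  9.e-04 -1.e+00] F [ 0.3  0.7 -0.5] t 0.2
shift cm [ 28.32 -16.38   2.74]
turn deg [-6.000e-02 -3.000e-02 -5.796e+01]
turn deg [-3.0000e-02  7.0000e-02  1.2204e+02]
pos [ 0.2614 -0.5673  0.2572] axes x [ 0.908  0.419 -0.   ] y [ 0.419 -0.908 -0.001] z [-5.e-04  9.e-04 -1.e+00] F [ 0.3  0.7 -0.5] t 0.2
shift cm [ 49.55 -50.75   5.77]
turn deg [-6.000e-02 -3.000e-02 -5.796e+01]
turn deg [-3.0000e-02  7.0000e-02  1.2204e+02]
```

>>> step_arm:
  steps:
    - [[3.5,-2,0.3],[0,0,0]]
    - [[3.5,-2,0.3],[0,0,0]]
    - [[3.5,-2,0.3],[0,0,0]]
    - [[3.5,-2,0.3],[0,0,0]]
    - [[3.5,-2,0.3],[0,0,0]]
    - [[3.5,-2,0.3],[0,0,0]]
    - [[3.5,-2,0.3],[0,0,0]]
    - [[3.5,-2,0.3],[0,0,0]]
    - [[0,0,0],[0,0,-8]]
    - [[0,0,0],[0,0,-8]]
    - [[0,0,0],[0,0,-8]]
    - [[0,0,0],[0,0,-8]]
  claw: 1
  grip_force: 40

```text
clock: 1.7
tool_pos: [0.4489, -0.3051, 0.2336]
eef_rot: [0.879, 0.477, -0.0, -0.0]
contact_force: [1.9, -0.6, -0.0]
opening: 1.0
finger_force: 0.0
```

```bash
python3 -c "
from rel import *
rel([.499,.101,.20],-7.3)"
```

```text
pos [ 0.4489 -0.3051  0.2336] axes x [ 0.545  0.839 -0.   ] y [ 0.839 -0.545 -0.   ] z [-2.e-04 -0.e+00 -1.e+00] F [ 1.9 -0.6 -0. ] t 1.7
shift cm [ 36.79 -17.91   3.36]
turn deg [-1.000e-02  1.000e-02 -2.569e+01]
turn deg [1.0000e-02 1.0000e-02 1.5431e+02]
```

>>> step_arm:
  steps:
    - [[4,-2,0.3],[0,0,0]]
    - [[4,-2,0.3],[0,0,0]]
    - [[4,-2,0.3],[0,0,0]]
    - [[4,-2,0.3],[0,0,0]]
    - [[4,-2,0.3],[0,0,0]]
    - [[4,-2,0.3],[0,0,0]]
    - [[4,-2,0.3],[0,0,0]]
    - [[4,-2,0.3],[0,0,0]]
    - [[4,-2,0.3],[0,0,0]]
    - [[0,0,0],[0,0,-9]]
    - [[0,0,0],[0,0,-9]]
    - [[0,0,0],[0,0,-7.7]]

```text
clock: 3.2
tool_pos: [0.4958, 0.0948, 0.2066]
eef_rot: [0.75, 0.661, -0.0, 0.0]
contact_force: [0.9, -1.0, -0.0]
opening: 1.001
finger_force: 0.0
```

Run:
```python
from rel import *
rel([.499,.101,.16],-7.3)
w=snap('wrist','w1.png');print(w['position'])
```

```text
pos [0.4958 0.0948 0.2066] axes x [ 0.126  0.992 -0.   ] y [ 0.992 -0.126 -0.   ] z [-2.e-04 -2.e-04 -1.e+00] F [ 0.9 -1.  -0. ] t 3.2
shift cm [0.66 0.24 4.66]
turn deg [-0.01  0.01  0.03]
turn deg [-2.0000e-02 -1.0000e-02 -1.7997e+02]
[0.5035744  0.16373406 0.33335011]
```

View pics/w1.png

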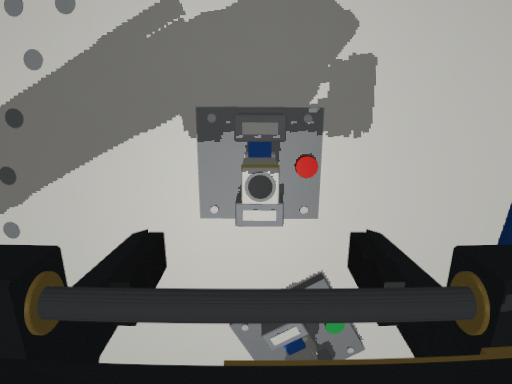

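The wrist view shows seat A square to the gripper: bore at (260,187), red disc at (306,167), plate corners near (197,108), (322,108), (200,220) and (320,219). I'll refine the position from these.

Run:
```python
from rel import *
w=vision.snapshot('wrist')
h=cv2.cvtColor(w['img'],cv2.COLOR_RGB2HSV)
v=w['img'].max(2)[170:205,244:278]; k,l,st,cc=cv2.connectedComponentsWithStats((v<75).astype(np.uint8))
for i in range(1,k):
  if st[i][4]>150: q=cc[i]+[244,170]; print('bore',q,st[i],onz(w,*q,.096).round(4))
t=blobs(w,(0,150,90),(6,255,255),100)
for c,s in t: print('tag',c,s,onz(w,*c,.022).round(4))
P=[onz(w,*p,.014) for p in((197,108),(322,108),(320,219),(200,220))]
P=np.array(P);print(P.round(4),P.mean(0))
for i in range(4):
  d=P[(i+1)%4]-P[i];print(np.linalg.norm(d).round(4),np.degrees(np.arctan2(d[1],d[0])).round(1))
for p in((235,141),(284,139),(236,225),(283,224)): print('shoulder',onz(w,*p,.05).round(4))
for p in((214,210),(304,210),(212,118),(308,118)): print('dot',onz(w,*p,.014).round(4))
```

```text
bore [259.90186916 186.1588785 ] [  5   5  23  23 428] [0.4981 0.1018 0.096 ]
tag [306.3 166.4] [295, 156, 23, 22, 385] [0.5425 0.0964 0.022 ]
[[0.4471 0.1625 0.014 ]
 [0.5629 0.1482 0.014 ]
 [0.5529 0.0386 0.014 ]
 [0.4314 0.0526 0.014 ]] [0.49859059 0.10046757 0.014     ]
0.1166 -7.0
0.11 -95.2
0.1223 173.5
0.111 81.9
shoulder [0.4809 0.1316 0.05  ]
shoulder [0.5223 0.1282 0.05  ]
shoulder [0.4712 0.0563 0.05  ]
shoulder [0.5136 0.0521 0.05  ]
dot [0.4473 0.0614 0.014 ]
dot [0.5375 0.0503 0.014 ]
dot [0.4596 0.1516 0.014 ]
dot [0.5491 0.1406 0.014 ]
```

>>> step_arm:
  steps:
    - [[0.67,0.17,0],[0,0,0]]
    - [[0,0,2.2],[0,0,0]]
    - [[0,0,2.2],[0,0,0]]
    - [[0,0,2.2],[0,0,0]]
    - [[0,0,2.2],[0,0,0]]
    - [[0,0,2.2],[0,0,0]]
    - [[0,0,2.2],[0,0,0]]
    - [[0,0,0],[0,0,0]]

```text
clock: 4.3
tool_pos: [0.4979, 0.1014, 0.0736]
eef_rot: [0.752, 0.659, -0.001, -0.0]
contact_force: [-0.1, -1.3, -0.6]
opening: 1.001
finger_force: 0.0
```

```bash
python3 -c "
from rel import *
rel([.4983,.1012,.0745],-7.1)"
```

```text
pos [0.4979 0.1014 0.0736] axes x [ 0.132  0.991 -0.001] y [ 0.991 -0.132 -0.002] z [-0.002  -0.0011 -1.    ] F [-0.1 -1.3 -0.6] t 4.3
shift cm [-0.01  0.05 -0.09]
turn deg [-0.11  0.08 -0.49]
turn deg [1.2000e-01 1.7000e-01 1.7951e+02]
```

>>> step_arm:
  steps:
    - [[0,0.05,-0.3],[0,0,-0.5]]
    - [[0,0,0],[0,0,0]]
    - [[0,0,0],[0,0,0]]
    - [[0,0,0],[0,0,0]]
    - [[0,0,0],[0,0,0]]
    - [[0,0,0],[0,0,0]]
    - [[0,0,0],[0,0,0]]
    - [[0,0,0],[0,0,0]]
  claw: -1
  grip_force: 45

```text
clock: 5.3
tool_pos: [0.4989, 0.1009, 0.0777]
eef_rot: [0.749, 0.662, -0.0, 0.0]
contact_force: [-0.1, -0.5, 1.3]
opening: 0.314
finger_force: 45.0
```

>>> step_arm:
  steps:
    - [[0.28,0,-0.03],[0,-2.25,0]]
    - [[0.28,0,-0.03],[0,-2.25,0]]
    - [[0.28,0,-0.03],[0,-2.25,0]]
    - [[0,0,0],[0,0,0]]

```text
clock: 5.8
tool_pos: [0.4998, 0.1078, 0.0783]
eef_rot: [0.748, 0.661, -0.046, 0.04]
contact_force: [0.0, -4.7, 1.0]
opening: 0.311
finger_force: 45.0
```

```bash
python3 -c "
from rel import *
rel([.4983,.1012,.0745])
s=sensors.get_state();print(s['moment'],s['opening'],s['finger_force'])"
```

```text
pos [0.4998 0.1078 0.0783] axes x [ 0.122  0.985 -0.121] y [ 0.992 -0.123 -0.   ] z [-0.0152 -0.1205 -0.9926] F [ 0.  -4.7  1. ] t 5.8
shift cm [-0.62 -0.07  0.46]
[-0.67251539 -0.09308018  0.01711698] 0.31066788057530903 44.97919904999435
```

>>> step_arm:
  steps:
    - [[0.28,0,-0.03],[0,-2.25,0]]
    - [[0.28,0,-0.03],[0,-2.25,0]]
    - [[0.28,0,-0.03],[0,-2.25,0]]
    - [[0,0,0],[0,0,0]]
    - [[0,0,0],[0,0,0]]

```text
clock: 6.42
tool_pos: [0.5008, 0.1161, 0.0781]
eef_rot: [0.744, 0.657, -0.089, 0.079]
contact_force: [-0.1, -4.8, 2.6]
opening: 0.312
finger_force: 45.0
```

Run:
```python
from rel import *
rel([.4983,.1012,.0745])
s=sensors.get_state();print(s['moment'],s['opening'],s['finger_force'])
b=snap('scene','s3.png');w=snap('wrist','w3.png')
cv2.imwrite('pics/c3.png',np.hstack([cv2.resize(cv2.imread('pics/s3.png')[150:240,250:340],(400,400),interpolation=2),cv2.resize(cv2.imread('pics/w3.png'),(400,400))]))
```

```text
pos [0.5008 0.1161 0.0781] axes x [ 0.12   0.964 -0.237] y [ 0.992 -0.124 -0.   ] z [-0.0295 -0.2348 -0.9716] F [-0.1 -4.8  2.6] t 6.425
shift cm [-1.38 -0.06  0.71]
[-1.15564485 -0.21549473  0.06689581] 0.3120988009283967 44.98001595027745
```

View pics/c3.png

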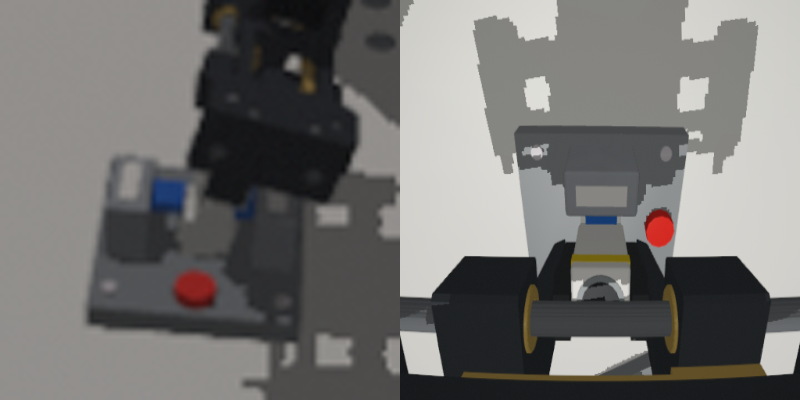

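The block is leaned about 0.24 rad towards +y and still firm in the jaws: the red disc is visible, and the keeper beyond the block is pushed into its shoulder. Now the other side.

>>> step_arm:
  steps:
    - [[-0.56,0,0.07],[0,4.5,0]]
    - [[-0.56,0,0.06],[0,4.5,0]]
    - [[-0.56,0,0.06],[0,4.5,0]]
    - [[0,0,0],[0,0,0]]
    - [[-0.28,0,-0.03],[0,2.25,0]]
    - [[-0.28,0,-0.03],[0,2.25,0]]
    - [[-0.28,0,-0.03],[0,2.25,0]]
    - [[0,0,0],[0,0,0]]

```text
clock: 7.52
tool_pos: [0.4981, 0.0951, 0.0792]
eef_rot: [0.747, 0.662, 0.045, -0.04]
contact_force: [-0.3, 2.7, -1.1]
opening: 0.312
finger_force: 45.0
```

```bash
python3 -c "
from rel import *
rel([.4983,.1012,.0745])
s=sensors.get_state();print(s['moment'],s['opening'],s['finger_force'])"
```

```text
pos [0.4981 0.0951 0.0792] axes x [0.12  0.985 0.12 ] y [ 0.993 -0.121  0.   ] z [ 0.0147  0.1193 -0.9927] F [-0.3  2.7 -1.1] t 7.525
shift cm [ 0.54 -0.05  0.54]
[ 5.80651727e-01  1.90351657e-04 -4.76499025e-03] 0.3117230604031073 44.98283321969211
```

>>> step_arm:
  steps:
    - [[-0.31,0,-0.02],[0,2.25,0]]
    - [[-0.31,0,-0.02],[0,2.25,0]]
    - [[-0.31,0,-0.02],[0,2.25,0]]
    - [[0,0,0],[0,0,0]]
    - [[0,0,0],[0,0,0]]

```text
clock: 8.15
tool_pos: [0.4972, 0.0867, 0.0788]
eef_rot: [0.743, 0.659, 0.089, -0.078]
contact_force: [-0.5, 5.7, 1.9]
opening: 0.311
finger_force: 45.0
```

Run:
```python
from rel import *
rel([.4983,.1012,.0745])
s=sensors.get_state();print(s['moment'],s['opening'],s['finger_force'])
b=snap('scene','s4.png');w=snap('wrist','w4.png')
cv2.imwrite('pics/c4.png',np.hstack([cv2.resize(cv2.imread('pics/s4.png')[150:240,250:340],(400,400),interpolation=2),cv2.resize(cv2.imread('pics/w4.png'),(400,400))]))
```

```text
pos [0.4972 0.0867 0.0788] axes x [0.116 0.965 0.236] y [ 0.993 -0.119  0.001] z [ 0.0293  0.2344 -0.9717] F [-0.5  5.7  1.9] t 8.15
shift cm [ 1.31 -0.06  0.76]
[1.1149227  0.12627032 0.01846063] 0.3107946252062851 44.98181794770062
```

View pics/c4.png

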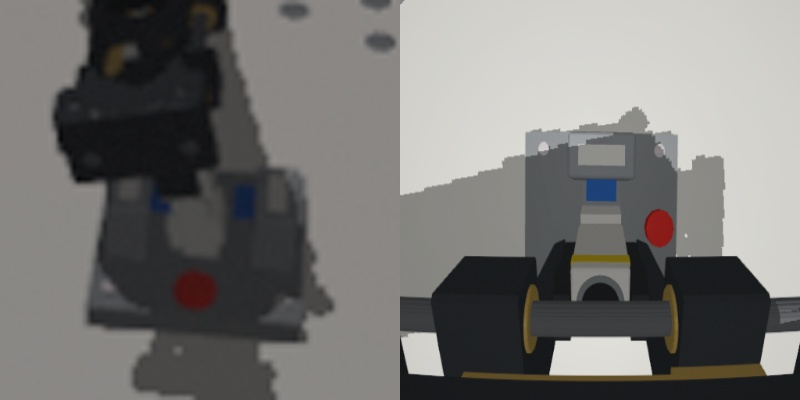

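>>> step_arm:
  steps:
    - [[-0.2,0,0],[0,0.7,0]]
    - [[0,0,0],[0,0,0]]
    - [[0,0,0],[0,0,0]]

```text
clock: 8.62
tool_pos: [0.4971, 0.0858, 0.0787]
eef_rot: [0.742, 0.659, 0.095, -0.083]
contact_force: [-1.6, 8.2, 3.5]
opening: 0.313
finger_force: 45.0
```

>>> step_arm:
  steps:
    - [[0.59,0,0.07],[0,-4.5,0]]
    - [[0.59,0,0.06],[0,-4.5,0]]
    - [[0.59,0,0.06],[0,-4.5,0]]
    - [[0.2,0,0],[0,-0.7,0]]
    - [[0,0,0],[0,0,0]]
    - [[0,0,0],[0,0,0]]

```text
clock: 9.38
tool_pos: [0.4988, 0.1002, 0.0788]
eef_rot: [0.75, 0.662, -0.0, -0.0]
contact_force: [1.1, 0.0, -1.9]
opening: 0.313
finger_force: 45.0
```

Run:
```python
from rel import *
rel([.4983,.1012,.0777],-7.1)
s=sensors.get_state();print(s['moment'],s['opening'],s['finger_force'])
w=snap('wrist','w5.png')
```

```text
pos [0.4988 0.1002 0.0788] axes x [0.124 0.992 0.   ] y [ 0.992 -0.124 -0.001] z [-5.e-04  3.e-04 -1.e+00] F [ 1.1  0.  -1.9] t 9.375
shift cm [ 0.09 -0.06  0.11]
turn deg [-0.03 -0.01 -0.04]
turn deg [-2.0000e-02  5.0000e-02  1.7996e+02]
[-0.0583429  -0.06553035  0.06695276] 0.3133465920693312 44.99494398012757
```

View pics/w5.png

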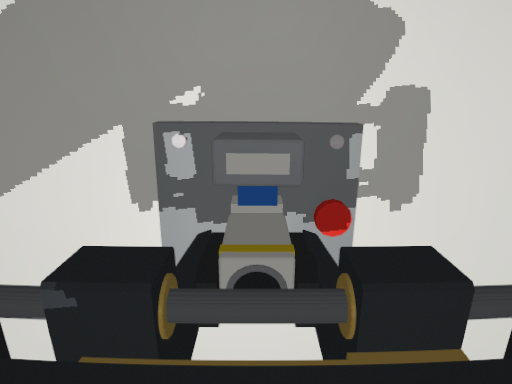

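Upright again: the block is square in the jaws and the +y keeper is drawn back into its shoulder (blue, ~(258,195)). A gentle test lift next.

>>> step_arm:
  steps:
    - [[0.06,0,-0.2],[0,0,0]]
    - [[0,0,-0.2],[0,0,0]]
    - [[0,0,-0.2],[0,0,0]]
    - [[0,0,-0.2],[0,0,0]]
    - [[0,0,-0.2],[0,0,0]]
    - [[0,0,0],[0,0,0]]

```text
clock: 10.18
tool_pos: [0.4991, 0.1017, 0.0891]
eef_rot: [0.749, 0.662, 0.0, 0.0]
contact_force: [-1.0, 0.5, -0.9]
opening: 0.314
finger_force: 45.0
```

>>> step_arm:
  steps:
    - [[0,0,-0.6],[0,0,0]]
    - [[0,0,-0.6],[0,0,0]]
    - [[0,0,-0.6],[0,0,0]]
    - [[0,0,-0.6],[0,0,0]]
    - [[0,0,-0.6],[0,0,0]]
    - [[0,0,-0.6],[0,0,0]]
    - [[0,0,-0.6],[0,0,0]]
    - [[0,0,-0.6],[0,0,0]]
    - [[0,0,-0.5],[0,0,0]]
    - [[0,0,0],[0,0,0]]
    - [[0,0,0],[0,0,0]]
    - [[0,0,0],[0,0,0]]

```text
clock: 11.68
tool_pos: [0.4988, 0.1016, 0.1418]
eef_rot: [0.749, 0.662, -0.0, -0.0]
contact_force: [-0.1, 0.6, -1.5]
opening: 0.314
finger_force: 45.0
```

Run:
```python
from rel import *
rel([.4984,.1012,.1417],-7.1)
b=snap('scene','s6.png');w=snap('wrist','w6.png')
cv2.imwrite('pics/c6.png',np.hstack([cv2.resize(cv2.imread('pics/s6.png')[130:240,240:350],(400,400),interpolation=2),cv2.resize(cv2.imread('pics/w6.png'),(400,400))]))
```

```text
pos [0.4988 0.1016 0.1418] axes x [ 0.123  0.992 -0.   ] y [ 0.992 -0.123 -0.   ] z [-4.e-04 -2.e-04 -1.e+00] F [-0.1  0.6 -1.5] t 11.675
shift cm [-0.04 -0.04  0.01]
turn deg [-0.02  0.02  0.04]
turn deg [-2.0000e-02 -4.0000e-02 -1.7996e+02]
```

View pics/c6.png

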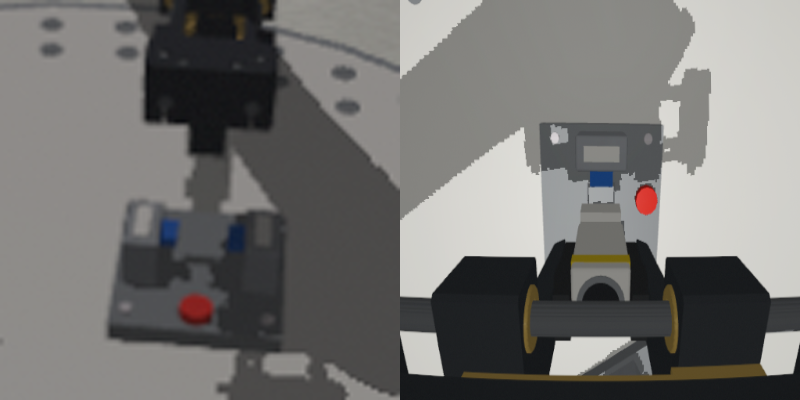

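The block hangs upright over the seat. Its yellow band sits at the same wrist-view position as at the grasp (row ~259 in the crop), so it hasn't slipped. The foot is at about 70 mm, which is 2 cm above the shoulders. Handing in.

```bash
python3 -c "
from h import *
print(finish_job())"
```

```text
the job is handed in; nothing more can be done
None
```

I rocked seat A's block (the red-marked seat) free of its keepers, drew it up, and handed the job in at about 12 s with the block held upright and still, straight above its seat, its foot about 2 cm above the shoulders.

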